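Slide the bottle crate home and check it in

ROBOT

A 6-joint arm with a two-finger parallel gripper is mounted at the origin on the work surface. World frame = base frame: x ahead of the robot, y to its left, z up, the work surface at z = 0. Lengths are in m, angles in rad, forces in N, time in s.
With the tool pointing down it reaches from about 0.375 to 0.975 m from the base axis. Payload 3.8 kg.
Tool frame: the origin (TCP) lies on the mounting face of the last link; the fingertips stand 173 mm ahead of it and the grasp point (between the pads) lies 155 mm ahead of it; z points along the fingers, y is the direction in which the jaws open and shut (so a half turn about z gives the same grasp; the last joint's range is limited). The gripper opens to 85 mm and grips with 20 to 120 N. Pads are 22 mm wide; open, the fingers measure 114 mm over their backs; the gripper's body (76 mm by 85 mm) begins 54 mm behind the grasp point. The pads swing forward as they close: fully open they stand 13 mm farther back than shut.
Start: joints at [-1.139, 0.264, 1.604, -0, 1.274, -0.037], TCP at [0.305, -0.602, 0.405] pointing down, gripper open.
Joint ranges: [-2.63, 2.63], [-0.94, 2.18], [0.31, 2.57], [-1.31, 4.45], [0, 2.66], [-2.55, 2.55]. Speed limits (rad/s): [2.57, 2.57, 3.14, 3.14, 3.14, 3.14].

INTERFACE

Orientations are given as a rotation vector (axis times angle).
In Python, from workcell import bot, imaging, order gives the robot as it stands. The module is installed in compiled form; this text tells all that it offers.
- The arm moves only by the shell command python3 -m creep 'ROWS' [OPENING] [FORCE]. ROWS is JSON, a list of rows, each an object with "slide": the shift along the tool's x, y, z each as a share of 25 mm, from -1 to 1, a list of three; "angular": the turn, a rotation vector about the tool's x, y, z each as a share of 4 degrees, from -1 to 1, a list of three. A call has 1 to 5 rows; each row shifts and turns the commanded pose from where the row before left it, along the tool's axes as they then stand; what a row does not reach is not made up. A row lasts 1/12 s, in which the tool goes at most 41.7 mm and 7.16 degrees, less where a joint would pass 70% of its speed; a pose out of reach is approached as far as the arm can. A call with a number of a shift or a turn outside -1 to 1 is refused whole. A call with a gripper value outside its range is refused whole. OPENING is the closure, from -1 (fully open) to 1 (shut), set as the call begins (- or left out, the last holds). The fingers move at their own pace and stop on an object; FORCE is the grip in N (left out, the last holds). Time passes only in rows, so rows that do not move let the fingers close. It gives the time, the measured TCP pose, the force and the opening at its end, in the units of the state.
- bot.read_state(): the state, without advancing time (a new reading comes with each control period).
- imaging.read_camera(name): name is "scene" or "top" or "wrist"; returns (picture, depth): 480x640x3 uint8, red, green, blue; 480x640 float32, m along the optical axis (not along the pixel's ray), 0 where there is no reading.
- imaging.camera_model(name): a dict with "fovy" (degrees; the focal length in pixels is half the picture's height over the tangent of half this angle, whatever the lens; pixels are square), "cx", "cy" (the principal point, pixels), "camera_from_world" (4x4, takes a point from world to camera coordinates); the wrist camera has in their place "tool_from_camera" (4x4, takes a point from camera to tool coordinates, whose origin is the TCP and whose axes are the flange's). Camera axes: x right, y down, z forward; pixel columns grow to the right and rows downward; lengths in m; the calibration is good to about 2 mm. A picture is of the moment at which its call begins: read the wrist's pose just before it. camera_model takes no time and is no camera call.
- order.finish_job(): hands the job in, once; it reports no verdict.
The state is a dict: "time": time; "q": joint angles; "joint_vel": joint speeds; "joint_torque": joint torques, N m; "tool_pos": TCP position; "tcp_rot": TCP orientation; "wrist_force": force on the tool from outside, world axes, zero at the start; "torque": the same for the moment, N m; "width": opening from 0.0 (shut) to 1.0 (fully open).
Only numpy, scipy, OpenCV 4.12 (cv2) and the standard library are available. Lean on these libraries where they do the work, as an engineer would, in place of code of your own. Each camera call takes 0.05 s, during which the arm holds its last target.

TASK

Push the tall bottle crate along the bench into the metal dock until it stands fully home, squarely against the dock's back stop, then press the button on the console all the way in to check it in. Do not pick the crate up: it is tall and grippy on the bench, so slide it on its base without letting it tip. Leave the tube rack, the bottle and the pot where they stand.

Things in the scene. Friction and masses are not known exactly. Their poses are not given: they have to be found in the camera images.
- crate: Tall grey crate, 0.7-1 kg, top-heavy: closed box 90 (x) by 120 (y) by 150 mm high, upright faces; bottle tops to 190, bow handle along y to 230 mm. Origin: centre of underside, z up. Starts 120-150 mm in front of home, within 20 mm sideways and 0.15 rad of square, -x face to the robot. Rubber feet, bench friction 0.75-1.05: slides (5-11 N) if its -x face is pushed below 35 mm height, topples if pushed high.
- dock: Fixed low metal dock, no floor, open to the robot (-x). Origin: on the bench where the crate's origin stands when home (axes then parallel); +x is the way in. Back stop: face at x = +45 mm, 30 high, 200 wide. Side rails 22 high, inner faces y = +-69 mm from x = -20 to the stop (9 mm play each side), flared in front to y = +-86 at x = -60. At home the crate's -x face is at x = -45 mm.
- checkin_top (a point): Centre of the top of the round black push button, 28 mm wide, on the small white console (85 by 70 mm, 30 mm high, fixed) that stands on the bench to the left or the right of the dock. It is pressed straight down, 6 mm of travel against a spring, about 5 N when fully in.
- checkin (a joint): Travel of the button, m: 0 = out, 0.006 = fully in; springs back.
- rack: White tube rack with 9 capped tubes, 85 x 70 x 88 mm, loose, on the other side of the dock from the console; leave alone. Origin: centre of the underside.
- flask: Amber bottle, 60 mm across, 130 mm high, loose, to the side of the crate's path; leave alone. Origin: centre of the underside.
- pot: Small clear pot, 60 mm across, 60 mm high, loose, to the side of the crate's path; leave alone. Origin: centre of the underside.
There are look-alikes about, which are no part of the job. What is shaped like the part that bears checkin_top but yellow is not meant.

How it is judged:
On the way, in this order (a step that is already met when the one before it is completed fails the run):
1. the crate stands fully home and square against the dock's back stop (x of crate in the frame of dock above -0.006 m and y of crate in the frame of dock between -0.014 and 0.014 m and angle between the x axis of crate and the x axis of dock, either way round below 0.07 rad and angle between crate's own z axis and vertical below 0.05 rad), for 0.2 s.
2. the button is pressed in (value of joint checkin above 0.0045 m), for 0.05 s.
At the end, for the whole second after the job is handed in: The crate stands upright and still in the dock, within 6 mm of the back stop, between the rails and square to the dock within 0.07 rad; after it got there the button was pressed in by at least 4.5 mm, and it has sprung back (all of step 1 and x of crate in the frame of dock below 0.006 m and linear speed of crate below 0.02 m/s and value of joint checkin below 0.002 m); the robot touches nothing.
It fails at once if the crate tips by more than 0.15 rad (angle between crate's own z axis and vertical above 0.15 rad).
It fails at once if the crate is lifted off the bench (12 mm) (height (world z) of crate above 0.012 m).
It fails at once if the tube rack is moved more than 20 mm or tipped (distance of rack from where it was at the start of the episode above 0.02 m or angle between rack's own z axis and vertical above 0.3 rad).
It fails at once if the bottle is moved more than 20 mm or tipped (distance of flask from where it was at the start of the episode above 0.02 m or angle between flask's own z axis and vertical above 0.3 rad).
It fails at once if the pot is moved more than 20 mm or tipped (distance of pot from where it was at the start of the episode above 0.02 m or angle between pot's own z axis and vertical above 0.3 rad).
It also fails if it takes over 64 s, if anything falls off the work surface, if the arm or the gripper's body presses on something with over 40 N, if the wrist force passes 120 N, or if a joint passes its speed limit or range.

## Working session

There is one attempt and no reset: what is moved stays moved. The work goes in short steps, Python scripts to look and compute and a shell command to move; the robot and the scene stay as the last step left them, time stands still between calls to the robot, and variables do not carry over. Pictures are saved under pics/ and viewed, and the job is handed in when it is done.

```bash
mkdir -p pics; cat > h.py <<'E'
import numpy as np,cv2
from workcell import bot,imaging,order
from scipy.spatial.transform import Rotation as R
def snap(n,f):
    p,d=imaging.read_camera(n); cv2.imwrite(f'pics/{f}.png',p[:,:,::-1]); np.save(f'pics/{f}.npy',d); return p,d
def world(n,d,u,v):
    m=imaging.camera_model(n); f=240/np.tan(np.radians(m['fovy'])/2)
    z=d[v,u]; c=np.array([(u-m['cx'])/f*z,(v-m['cy'])/f*z,z,1]); return (np.linalg.inv(m['camera_from_world'])@c)[:3]
E
python3 - <<'E'
from h import *
s=bot.read_state(); print({k:np.round(v,3) for k,v in s.items()})
snap('scene','s0'); snap('top','t0')
for n in('scene','top'): print(imaging.camera_model(n))
E
```

```text
{'time': np.float64(0.0), 'q': array([-1.139,  0.265,  1.605,  0.   ,  1.274, -0.037]), 'joint_vel': array([-0.001, -0.001, -0.002, -0.001, -0.001,  0.001]), 'joint_torque': array([-1.0000e-03, -5.1511e+01, -3.6732e+01,  0.0000e+00,  1.3000e-02,
        0.0000e+00]), 'tool_pos': array([ 0.305, -0.602,  0.403]), 'tcp_rot': array([-3.054e+00, -7.290e-01,  1.000e-03]), 'wrist_force': array([-0.291, -0.202, -0.432]), 'torque': array([ 0.017,  0.045, -0.006]), 'width': np.float64(0.996)}
{'fovy': 49.44311729338996, 'cx': 323.2461277207608, 'cy': 242.18553691452288, 'camera_from_world': array([[ 0.15355994,  0.9879964 ,  0.01680638, -0.07880951],
       [ 0.77187183, -0.10931476, -0.62630995, -0.39767614],
       [-0.61695479,  0.10914849, -0.77939296,  1.31079456],
       [ 0.        ,  0.        ,  0.        ,  1.        ]])}
{'fovy': 43.798893508007595, 'cx': 324.70125911365, 'cy': 234.50394969635457, 'camera_from_world': array([[-0.01610203, -0.99964883, -0.02104618,  0.03499551],
       [-0.98900475,  0.0190182 , -0.14665575,  0.57008084],
       [ 0.14700451,  0.01845332, -0.98896367,  0.95419907],
       [ 0.        ,  0.        ,  0.        ,  1.        ]])}
```

View pics/s0.png

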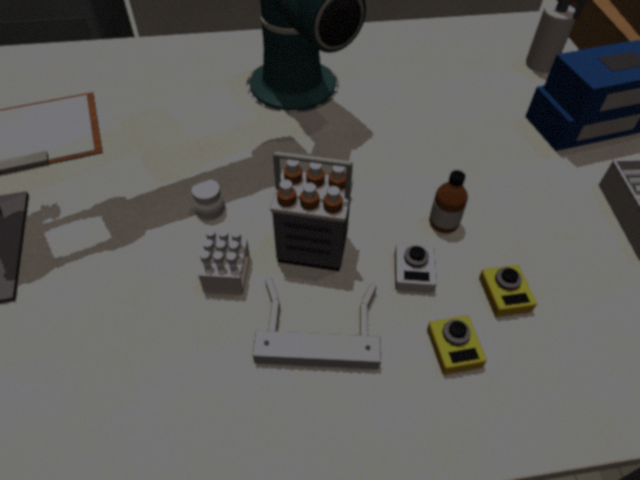

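View pics/t0.png

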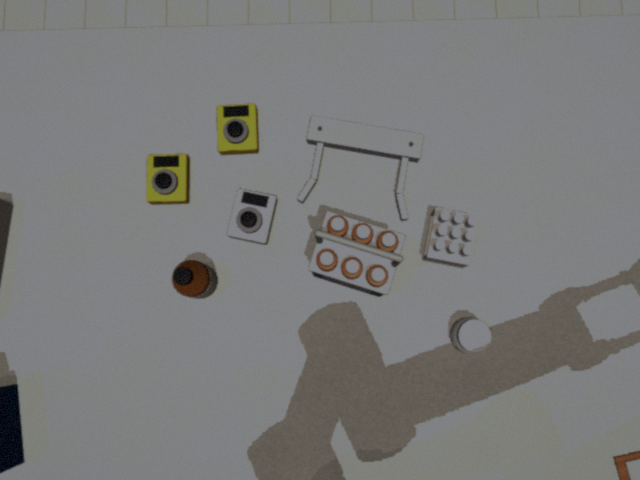

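The overhead view shows the dock at about (360,150), the crate at (357,255), the white console with its button at (249,219), the rack at (447,235), the bottle at (190,278) and the pot at (470,335). Next I'll turn these into an orthographic world map.

```bash
python3 - <<'E'
from h import *
def cloud(n,f):
    d=np.load(f'pics/{f}.npy'); m=imaging.camera_model(n); F=240/np.tan(np.radians(m['fovy'])/2)
    v,u=np.mgrid[0:480,0:640]; ok=d>0; z=d
    c=np.stack([(u-m['cx'])/F*z,(v-m['cy'])/F*z,z,np.ones_like(z)],-1)[ok]
    return (c@np.linalg.inv(m['camera_from_world']).T)[:,:3]
for n,f in(('top','t0'),('scene','s0')):
    P=cloud(n,f); a=P[(abs(P[:,2])<.01)]; print(n,len(P),'bench z',np.median(a[:,2]))
    np.save(f'pics/{f}_c.npy',P)
    for nm,lo,hi,zl,zh in [('stop',(.66,-.2),(.95,.2),.024,.036),('cratetop',(.4,-.2),(.75,.15),.145,.156),('handle',(.4,-.2),(.75,.15),.215,.24),]:
        s=P[(P[:,0]>lo[0])&(P[:,0]<hi[0])&(P[:,1]>lo[1])&(P[:,1]<hi[1])&(P[:,2]>zl)&(P[:,2]<zh)]
        if len(s)>20:
            r=cv2.minAreaRect((s[:,:2]*1000).astype(np.float32)); print(nm,len(s),np.round(r[0]),np.round(r[1]),r[2],np.median(s[:,2]))
d=np.load('pics/t0.npy')
for nm,u,v in [('stopL',310,125),('stopR',420,150),('button',249,219),('rack',447,235),('flask',184,276),('pot',472,334),('stopfrontL',308,143),('stopfrontR',420,160),('railL',320,146),('railR',405,160),('flL',301,200),('flR',405,217)]: print(nm,np.round(world('top',d,u,v),4))
p=cv2.imread('pics/t0.png'); cv2.imwrite('pics/t0c.png',cv2.resize(p[100:310,220:490],(800,622))[:600])
E
```

```text
top 305950 bench z -0.0016116756439972235
stop 3948 [733.  34.] [353. 102.] 78.0822525024414 0.02834997583021187
cratetop 2353 [528. -23.] [124.  94.] 71.45262145996094 0.150129656923903
handle 672 [528. -23.] [125.  10.] 71.38457489013672 0.22727214352280428
scene 305991 bench z 0.00018246048889697386
stop 4661 [722.  37.] [354. 128.] 78.04075622558594 0.029888297778000172
cratetop 1266 [530. -23.] [125.  95.] 71.53292083740234 0.15195473467729503
handle 563 [529. -23.] [125.  13.] 71.91795349121094 0.2279880928723107
stopL [0.765  0.0476 0.031 ]
stopR [ 0.7171 -0.1416  0.0273]
button [0.5976 0.1502 0.0526]
rack [ 0.5648 -0.1769  0.0501]
flask [0.4985 0.2379 0.1272]
pot [ 0.4034 -0.2076  0.0585]
stopfrontL [0.7405 0.0526 0.006 ]
stopfrontR [ 0.7059 -0.1444  0.0031]
railL [0.7303 0.031  0.0198]
railR [ 0.7022 -0.1162  0.0189]
flL [0.6341 0.065  0.0237]
flR [ 0.6014 -0.1124  0.0207]
```

View pics/t0c.png

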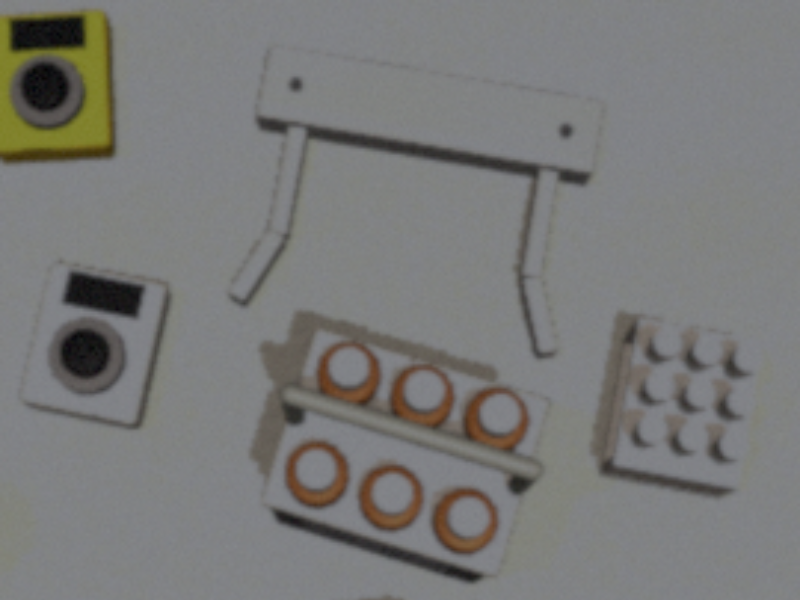

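```bash
python3 - <<'E'
from h import *
for f in('t0','s0'):
    P=np.load(f'pics/{f}_c.npy')
    s=P[(P[:,0]>.68)&(P[:,0]<.82)&(P[:,1]>-.17)&(P[:,1]<.072)&(P[:,2]>.0235)&(P[:,2]<.036)]
    r=cv2.minAreaRect((s[:,:2]*1000).astype(np.float32)); print(f,len(s),np.round(r[0],1),np.round(r[1],1),r[2],np.median(s[:,2]),np.round(cv2.boxPoints(r)))
    s=P[np.hypot(P[:,0]-.5976,P[:,1]-.1502)<.04]; 
    for a,b in((.026,.034),(.034,.042),(.042,.048),(.048,.06)):
        k=s[(s[:,2]>a)&(s[:,2]<b)]; print(a,len(k),np.round(k.mean(0),4))
E
```

```text
t0 2919 [716.9 -41.5] [199.6 102.9] 79.28669738769531 0.028249957121344815 [[ 648. -130.]
 [ 749. -149.]
 [ 786.   47.]
 [ 685.   66.]]
0.026 872 [0.6002 0.1498 0.0287]
0.034 269 [0.5972 0.1518 0.0397]
0.042 76 [0.5978 0.1506 0.0445]
0.048 184 [0.599  0.1529 0.0507]
s0 3442 [717.3 -41.1] [200.2 103.8] 79.0880355834961 0.029850262787075588 [[ 647. -130.]
 [ 749. -149.]
 [ 787.   47.]
 [ 685.   67.]]
0.026 633 [0.6069 0.1476 0.0302]
0.034 128 [0.6089 0.1492 0.0395]
0.042 131 [0.6066 0.1498 0.0434]
0.048 165 [0.6016 0.1525 0.0516]
```

```bash
python3 - <<'E'
from h import *
def refine(P,zl,zh,c,yaw,hx,hy):
    for _ in range(3):
        Rm=np.array([[np.cos(yaw),np.sin(yaw)],[-np.sin(yaw),np.cos(yaw)]])
        L=(P[:,:2]-c)@Rm.T
        k=(P[:,2]>zl)&(P[:,2]<zh)&(abs(L[:,0])<hx)&(abs(L[:,1])<hy)
        yield L[k],P[k]
        break
yaw=np.radians(-10.75)
for f in('t0','s0'):
    P=np.load(f'pics/{f}_c.npy')
    for L,Q in refine(P,.023,.037,np.array([.7675,-.051]),yaw,.07,.12):
        for a in(-.085,-.045,0,.045,.085):
            k=L[abs(L[:,1]-a)<.012,0]; print(f,'stop y',a,'x',np.round(np.percentile(k,[2,10,90,98]),4))
        k=L[abs(L[:,0]+.015)<.01,1];print('yext',np.round([k.min(),k.max()],4))
    for L,Q in refine(P,.012,.025,np.array([.7675,-.051]),yaw,.2,.12):
        L=L[(L[:,0]<-.045)&(L[:,0]>-.09)]
        for sgn in(1,-1):
            k=L[sgn*L[:,1]>0,1]; print('rail y',np.round(np.percentile(k,[3,50,97]),4) if len(k) else 0)
    s=P[(abs(P[:,0]-.53)<.15)&(abs(P[:,1]+.023)<.1)&(P[:,2]>.146)&(P[:,2]<.155)]
    r=cv2.minAreaRect((s[:,:2]*1000).astype(np.float32)); print('crate',np.round(r[0],1),np.round(r[1],1),r[2]-90)
E
```

```text
t0 stop y -0.085 x [-0.0476 -0.0448 -0.008  -0.0043]
t0 stop y -0.045 x [-0.0471 -0.044  -0.0074 -0.0033]
t0 stop y 0 x [-0.0468 -0.0436 -0.0067 -0.0032]
t0 stop y 0.045 x [-0.0459 -0.0429 -0.0063 -0.0025]
t0 stop y 0.085 x [-0.0461 -0.0424 -0.006  -0.0017]
yext [-0.1003  0.0994]
rail y [0.009  0.0726 0.0857]
rail y [-0.0923 -0.0719 -0.0086]
crate [527.9 -23.4] [123.8  94.1] -18.59551239013672
s0 stop y -0.085 x [-0.0466 -0.0417 -0.0037 -0.0017]
s0 stop y -0.045 x [-0.0451 -0.0412 -0.0033 -0.0014]
s0 stop y 0 x [-0.0443 -0.0402 -0.0028 -0.0007]
s0 stop y 0.045 x [-0.044  -0.04   -0.0021 -0.0005]
s0 stop y 0.085 x [-0.048  -0.0407 -0.0022 -0.0003]
yext [-0.0998  0.0999]
rail y [0.0695 0.0753 0.0809]
rail y [-0.0799 -0.0738 -0.0683]
crate [530.4 -23.3] [124.8  94.5] -18.467079162597656
```

```bash
cat >> h.py <<'E'
def plan(tp,Rt):
    s=bot.read_state(); Rc=R.from_rotvec(s['tcp_rot']); 
    w=(Rc.inv()*Rt).as_rotvec(degrees=True)/4
    dl=np.asarray(tp)-s['tool_pos']
    print('pos',np.round(s['tool_pos'],4),'F',np.round(s['wrist_force'],1),'t',round(float(s['time']),2),'q',np.round(s['q'],2),'w',s['width'])
    print('angular total',np.round(w,2),'slide total in current axes',np.round(Rc.inv().apply(dl)/.025,2),'in target axes',np.round(Rt.inv().apply(dl)/.025,2))
PSI=np.radians(-11.5); HOME=np.array([.678,-.033])
E_=np.array([np.cos(PSI),np.sin(PSI)]);N_=np.array([-np.sin(PSI),np.cos(PSI)])
def push_rot(tau,flip=1,psi=PSI):
    z=np.array([np.cos(psi)*np.sin(tau),np.sin(psi)*np.sin(tau),-np.cos(tau)])
    y=flip*np.array([-np.sin(psi),np.cos(psi),0]); x=np.cross(y,z)
    return R.from_matrix(np.stack([x,y,z],1))
def dock(x,y,z=0): 
    p=HOME+x*E_+y*N_; return np.array([*p,z])
E
python3 - <<'E'
from h import *
print(imaging.camera_model('wrist'))
s=bot.read_state(); print(R.from_rotvec(s['tcp_rot']).as_matrix().round(2))
for fl in(1,-1):
    Rt=push_rot(np.radians(45),fl); print(fl, Rt.as_matrix().round(2))
    tip=dock(-.230,-.03,.018); tcp=tip-.168*Rt.as_matrix()[:,2]; print('tcp',tcp); plan(tcp,Rt)
E
```

```text
{'fovy': 71.22640706443343, 'cx': 318.85856175651105, 'cy': 243.32527395185673, 'tool_from_camera': array([[-6.51258584e-04, -9.47156748e-01, -3.20770433e-01,
         8.26630808e-02],
       [ 9.99999787e-01, -6.03272997e-04, -2.48976671e-04,
        -9.94838075e-04],
       [ 4.23077940e-05, -3.20770526e-01,  9.47156939e-01,
         2.97340440e-02],
       [ 0.00000000e+00,  0.00000000e+00,  0.00000000e+00,
         1.00000000e+00]])}
[[ 0.89  0.45 -0.  ]
 [ 0.45 -0.89  0.  ]
 [ 0.   -0.   -1.  ]]
1 [[-0.69  0.2   0.69]
 [ 0.14  0.98 -0.14]
 [-0.71  0.   -0.71]]
tcp [0.33022716 0.00714059 0.13679394]
pos [ 0.3048 -0.6019  0.4035] F [0.1 0.  0.6] t 0.1 q [-1.14  0.26  1.61 -0.    1.27 -0.04] w 1.0031281958258658
angular total [-13.73  -4.81 -33.12] slide total in current axes [ 11.91 -21.25  10.71] in target axes [10.27 24.07  4.81]
-1 [[ 0.69 -0.2   0.69]
 [-0.14 -0.98 -0.14]
 [ 0.71  0.   -0.71]]
tcp [0.33022716 0.00714059 0.13679394]
pos [ 0.3048 -0.6019  0.4035] F [0.1 0.  0.6] t 0.1 q [-1.14  0.26  1.61 -0.    1.27 -0.04] w 1.0031281958258658
angular total [-3.79 10.83  9.07] slide total in current axes [ 11.91 -21.25  10.71] in target axes [-10.27 -24.07   4.81]
```

```bash
python3 - <<'E'
from h import *
plan([.40,-.02,.40],push_rot(0,-1))
E
```

```text
pos [ 0.3048 -0.6019  0.4035] F [0.1 0.  0.6] t 0.1 q [-1.14  0.26  1.61 -0.    1.27 -0.04] w 1.0031281958258658
angular total [-0.03  0.01  9.59] slide total in current axes [ 13.91 -19.04   0.18] in target axes [ -0.91 -23.57   0.14]
```

```bash
python3 -m creep '[{"slide":[0,0,0],"angular":[0,0,1]},{"slide":[0,0,0],"angular":[0,0,1]},{"slide":[0,0,0],"angular":[0,0,1]},{"slide":[0,0,0],"angular":[0,0,1]},{"slide":[0,0,0],"angular":[0,0,1]}]' -0.3 40
python3 -m creep '[{"slide":[0,0,0],"angular":[0,0,1]},{"slide":[0,0,0],"angular":[0,0,1]},{"slide":[0,0,0],"angular":[0,0,1]},{"slide":[0,0,0],"angular":[0,0,1]},{"slide":[0,0,0],"angular":[0,0,0.6]}]'
python3 -m creep '[{"slide":[0,-1,0],"angular":[0,0,0]},{"slide":[0,-1,0],"angular":[0,0,0]},{"slide":[0,-1,0],"angular":[0,0,0]},{"slide":[0,-1,0],"angular":[0,0,0]},{"slide":[0,-1,0],"angular":[0,0,0]}]'
python3 -m creep '[{"slide":[0,-1,0],"angular":[0,0,0]},{"slide":[0,-1,0],"angular":[0,0,0]},{"slide":[0,-1,0],"angular":[0,0,0]},{"slide":[0,-1,0],"angular":[0,0,0]},{"slide":[0,-1,0],"angular":[0,0,0]}]'
python3 -m creep '[{"slide":[0,-1,0],"angular":[0,0,0]},{"slide":[0,-1,0],"angular":[0,0,0]},{"slide":[0,-1,0],"angular":[0,0,0]},{"slide":[0,-1,0],"angular":[0,0,0]},{"slide":[0,-1,0],"angular":[0,0,0]}]'
python3 -m creep '[{"slide":[0,-1,0],"angular":[0,0,0]},{"slide":[0,-1,0],"angular":[0,0,0]},{"slide":[0,-1,0],"angular":[0,0,0]},{"slide":[0,-1,0],"angular":[0,0,0]},{"slide":[0,-1,0],"angular":[0,0,0]}]'
python3 - <<'E'
from h import *
Rt=push_rot(np.radians(45),-1)
tip=dock(-.230,-.03,.018); tcp=tip-.168*Rt.as_matrix()[:,2]; print('tcp',tcp); plan(tcp,Rt)
E
```

```text
time: 0.52
tool_pos: [0.3049, -0.602, 0.4038]
tcp_rot: [-3.135, -0.183, 0.001]
wrist_force: [-0.5, 0.1, -0.6]
width: 0.649
time: 0.93
tool_pos: [0.3049, -0.602, 0.4039]
tcp_rot: [-3.124, 0.321, 0.001]
wrist_force: [-0.2, -0.1, 0.5]
width: 0.65
time: 1.35
tool_pos: [0.3299, -0.4784, 0.4039]
tcp_rot: [-3.125, 0.316, 0.001]
wrist_force: [0.2, 0.7, 0.2]
width: 0.652
time: 1.77
tool_pos: [0.3549, -0.3558, 0.4041]
tcp_rot: [-3.125, 0.316, 0.001]
wrist_force: [0.5, 0.2, 1.2]
width: 0.652
time: 2.18
tool_pos: [0.3798, -0.2334, 0.4042]
tcp_rot: [-3.125, 0.316, 0.001]
wrist_force: [0.0, -0.1, -0.2]
width: 0.649
time: 2.6
tool_pos: [0.4047, -0.111, 0.4043]
tcp_rot: [-3.126, 0.316, 0.001]
wrist_force: [0.2, -1.2, -0.0]
width: 0.651
tcp [0.33022716 0.00714059 0.13679394]
pos [ 0.4047 -0.111   0.4043] F [ 0.2 -1.2 -0. ] t 2.6 q [-0.33 -0.24  2.11  0.    1.27  1.45] w 0.6506573282825102
angular total [ 0.000e+00  1.126e+01 -1.000e-02] slide total in current axes [-3.86 -4.03 10.7 ] in target axes [-10.3   -4.04   4.84]
```

```bash

python3 -m creep '[{"slide":[0,0,0],"angular":[0,0,-1]},{"slide":[0,0,0],"angular":[0,0,-1]},{"slide":[0,0,0],"angular":[0,0,-1]},{"slide":[0,0,0],"angular":[0,0,-1]},{"slide":[0,0,0],"angular":[0,0,-1]}]'
python3 -m creep '[{"slide":[0,0,0],"angular":[0,0,-1]},{"slide":[0,0,0],"angular":[0,0,-1]},{"slide":[0,0,0],"angular":[0,0,-1]},{"slide":[0,0,0],"angular":[0,0,-1]},{"slide":[0,0,0],"angular":[0,0,-1]}]'
python3 -m creep '[{"slide":[0,0,0],"angular":[0,0,-1]},{"slide":[0,0,0],"angular":[0,0,-1]},{"slide":[0,0,0],"angular":[0,0,-1]},{"slide":[0,0,0],"angular":[0,0,-1]},{"slide":[0,0,0],"angular":[0,0,-1]}]'
python3 -m creep '[{"slide":[0,0,0],"angular":[0,0,-1]},{"slide":[0,0,0],"angular":[0,0,-1]},{"slide":[0,0,0],"angular":[0,0,-1]},{"slide":[0,0,0],"angular":[0,0,-1]},{"slide":[0,0,0],"angular":[0,0,-1]}]'
python3 -m creep '[{"slide":[0,0,0],"angular":[0,0,-1]},{"slide":[0,0,0],"angular":[0,0,-1]},{"slide":[0,0,0],"angular":[0,0,-1]},{"slide":[0,0,0],"angular":[0,0,-1]},{"slide":[0,0,0],"angular":[0,0,-1]}]'
python3 -m creep '[{"slide":[0,0,0],"angular":[0,0,-1]},{"slide":[0,0,0],"angular":[0,0,-1]},{"slide":[0,0,0],"angular":[0,0,-1]},{"slide":[0,0,0],"angular":[0,0,-1]},{"slide":[0,0,0],"angular":[0,0,-1]}]'
python3 -m creep '[{"slide":[0,0,0],"angular":[0,0,-1]},{"slide":[0,0,0],"angular":[0,0,-1]},{"slide":[0,0,0],"angular":[0,0,-1]},{"slide":[0,0,0],"angular":[0,0,-1]},{"slide":[0,0,0],"angular":[0,0,-1]}]'
python3 -m creep '[{"slide":[0,0,0],"angular":[0,0,-1]},{"slide":[0,0,0],"angular":[0,0,-1]},{"slide":[0,0,0],"angular":[0,0,-1]},{"slide":[0,0,0],"angular":[0,0,-1]},{"slide":[0,0,0],"angular":[0,0,-1]}]'
python3 -m creep '[{"slide":[0,0,0],"angular":[0,0,-1]},{"slide":[0,0,0],"angular":[0,0,-1]},{"slide":[0,0,0],"angular":[0,0,-1]},{"slide":[0,0,0],"angular":[0,0,-1]},{"slide":[0,0,0],"angular":[0,0,-1]}]'
python3 - <<'E'
from h import *
Rt=push_rot(np.radians(33),1); z=Rt.as_matrix()[:,2]
tip=dock(-.222,-.022,.018); tcp=tip-.168*z; print('tcp',tcp)
plan(tcp,Rt); print('above'); plan([*tcp[:2],.40],Rt)
E
```

```text
time: 3.02
tool_pos: [0.4048, -0.112, 0.4042]
tcp_rot: [-3.132, -0.238, 0.001]
wrist_force: [-0.2, -0.5, -0.3]
width: 0.653
time: 3.43
tool_pos: [0.4047, -0.1122, 0.4042]
tcp_rot: [-3.043, -0.777, 0.001]
wrist_force: [0.4, 0.3, 0.5]
width: 0.651
time: 3.85
tool_pos: [0.4047, -0.1122, 0.4042]
tcp_rot: [-2.862, -1.294, 0.001]
wrist_force: [-0.1, 0.1, -0.2]
width: 0.65
time: 4.27
tool_pos: [0.4047, -0.1122, 0.4042]
tcp_rot: [-2.594, -1.771, 0.001]
wrist_force: [-0.0, 0.5, 0.2]
width: 0.651
time: 4.68
tool_pos: [0.4047, -0.1122, 0.4042]
tcp_rot: [-2.247, -2.195, 0.001]
wrist_force: [-0.1, 0.2, -0.7]
width: 0.65
time: 5.1
tool_pos: [0.4047, -0.1122, 0.4042]
tcp_rot: [-1.831, -2.552, 0.0]
wrist_force: [-0.3, -0.6, -0.1]
width: 0.649
time: 5.52
tool_pos: [0.4047, -0.1122, 0.4042]
tcp_rot: [-1.361, -2.831, 0.0]
wrist_force: [-0.1, 0.5, 0.1]
width: 0.652
time: 5.93
tool_pos: [0.4047, -0.1122, 0.4042]
tcp_rot: [-0.848, -3.024, -0.0]
wrist_force: [0.1, -0.3, 0.0]
width: 0.649
time: 6.35
tool_pos: [0.4047, -0.1122, 0.4042]
tcp_rot: [-0.31, -3.125, -0.0]
wrist_force: [0.4, 0.2, -0.1]
width: 0.651
tcp [0.36640814 0.00794338 0.15889666]
pos [ 0.4047 -0.1122  0.4042] F [ 0.4  0.2 -0.1] t 6.35 q [-0.33 -0.24  2.11  0.    1.27 -1.7 ] w 0.6512518861471692
angular total [ 0.01 -8.26  0.04] slide total in current axes [2.44 4.41 9.82] in target axes [7.41 4.4  6.89]
above
pos [ 0.4047 -0.1122  0.4042] F [ 0.4  0.2 -0.1] t 6.35 q [-0.33 -0.24  2.11  0.    1.27 -1.7 ] w 0.6512518861471692
angular total [ 0.01 -8.26  0.04] slide total in current axes [2.45 4.41 0.17] in target axes [ 2.15  4.4  -1.2 ]
```

```bash

python3 -m creep '[{"slide":[0.5,0.9,0],"angular":[0,0,0]},{"slide":[0.5,0.9,0],"angular":[0,0,0]},{"slide":[0.5,0.9,0],"angular":[0,0,0]},{"slide":[0.5,0.9,0],"angular":[0,0,0]},{"slide":[0.4,0.8,0],"angular":[0,0,0]}]'
python3 -m creep '[{"slide":[0,0,0],"angular":[0,-1,0]},{"slide":[0,0,0],"angular":[0,-1,0]},{"slide":[0,0,0],"angular":[0,-1,0]},{"slide":[0,0,0],"angular":[0,-1,0]},{"slide":[0,0,0],"angular":[0,-1,0]}]'
python3 -m creep '[{"slide":[0,0,0],"angular":[0,-1,0]},{"slide":[0,0,0],"angular":[0,-1,0]},{"slide":[0,0,0],"angular":[0,-1,0]},{"slide":[0,0,0],"angular":[0,-0.26,0]}]'
python3 -m creep '[{"slide":[0.54,0,0.84],"angular":[0,0,0]},{"slide":[0.54,0,0.84],"angular":[0,0,0]},{"slide":[0.54,0,0.84],"angular":[0,0,0]},{"slide":[0.54,0,0.84],"angular":[0,0,0]},{"slide":[0.54,0,0.84],"angular":[0,0,0]}]'
python3 - <<'E'
from h import *
Rt=push_rot(np.radians(33),1); z=Rt.as_matrix()[:,2]
tip=dock(-.222,-.022,.018); tcp=tip-.168*z; print('tcp',tcp)
plan(tcp,Rt); snap('scene','s1')
E
```

```text
time: 6.77
tool_pos: [0.3672, 0.0086, 0.4042]
tcp_rot: [-0.316, -3.125, -0.0]
wrist_force: [0.1, 0.5, 0.5]
width: 0.649
time: 7.18
tool_pos: [0.3679, 0.0076, 0.4043]
tcp_rot: [0.28, 2.777, -0.05]
wrist_force: [-0.3, 0.5, -0.2]
width: 0.646
time: 7.52
tool_pos: [0.3674, 0.0076, 0.4039]
tcp_rot: [0.257, 2.552, -0.077]
wrist_force: [-0.0, -0.6, -0.3]
width: 0.646
time: 7.93
tool_pos: [0.3685, 0.0073, 0.2787]
tcp_rot: [0.258, 2.555, -0.076]
wrist_force: [0.9, 0.1, 1.1]
width: 0.652
tcp [0.36640814 0.00794338 0.15889666]
pos [0.3685 0.0073 0.2787] F [0.9 0.1 1.1] t 7.93 q [ 0.01 -0.42  2.53 -0.25  0.47 -1.17] w 0.6516368119206328
angular total [-0.01 -0.   -0.01] slide total in current axes [2.68 0.01 3.97] in target axes [2.68 0.01 3.97]
```

View pics/s1.png

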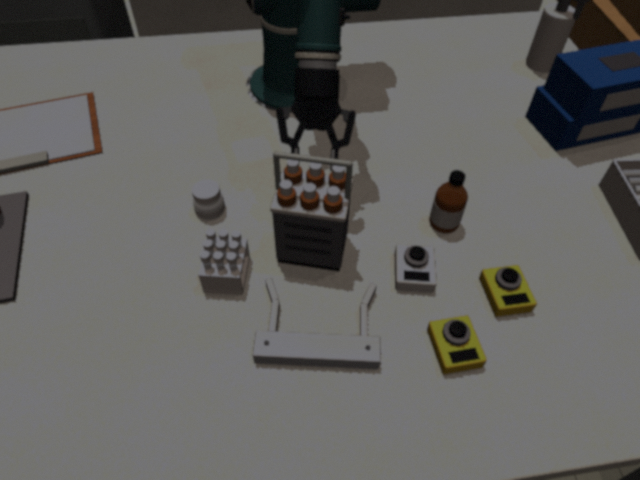

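The camera shows both fingertips behind the crate at about (283–350,145). My fitted kinematics say a 33° tilt is out of reach this close in, so I'll start at 26° and tilt further as the arm moves out.

```bash

python3 - <<'E'
from h import *
for y in(-.022,-.03):
  Rt=push_rot(np.radians(26),1); z=Rt.as_matrix()[:,2]
  tip=dock(-.218,y,.016); tcp=tip-.168*z; print('tcp',tcp,'tip',tip)
  plan(tcp,Rt)
  W=tcp-.17*z; r=np.hypot(W[0],W[1]); D=np.hypot(r,W[2]-.245); print('q3',np.arccos((D*D-.511**2-.567**2)/2/.511/.567))
E
```

```text
tcp [0.38782244 0.00358659 0.1669974 ] tip [ 0.45999032 -0.01109613  0.016     ]
pos [0.3657 0.0073 0.2731] F [-2.7 -0.3 -3. ] t 7.98 q [ 0.01 -0.41  2.54 -0.25  0.47 -1.17] w 0.6480645739796593
angular total [-0.04  1.6  -0.01] slide total in current axes [1.52 0.04 4.06] in target axes [1.05 0.03 4.21]
q3 2.539515181794031
tcp [ 0.3862275  -0.00425281  0.1669974 ] tip [ 0.45839538 -0.01893553  0.016     ]
pos [0.3657 0.0073 0.2731] F [-2.7 -0.3 -3. ] t 7.98 q [ 0.01 -0.41  2.54 -0.25  0.47 -1.17] w 0.6480645739796593
angular total [-0.04  1.6  -0.01] slide total in current axes [ 1.52 -0.28  4.06] in target axes [ 1.05 -0.29  4.21]
q3 2.54327130048231
```

```bash

python3 -m creep '[{"slide":[0,0,0],"angular":[0,0.9,0]},{"slide":[0,0,0],"angular":[0,0.75,0]},{"slide":[0.25,-0.04,1],"angular":[0,0,0]},{"slide":[0.25,-0.04,1],"angular":[0,0,0]},{"slide":[0.25,-0.04,1],"angular":[0,0,0]}]'
python3 - <<'E'
from h import *
Rt=push_rot(np.radians(26),1); z=Rt.as_matrix()[:,2]
tip=dock(-.218,-.026,.016); tcp=tip-.168*z; print('tcp',tcp)
plan(tcp,Rt)
E
```

```text
time: 8.4
tool_pos: [0.3858, 0.001, 0.205]
tcp_rot: [0.27, 2.666, -0.063]
wrist_force: [-0.2, -0.7, -0.4]
width: 0.646
tcp [ 3.87024968e-01 -3.33111410e-04  1.66997400e-01]
pos [0.3858 0.001  0.205 ] F [-0.2 -0.7 -0.4] t 8.4 q [-0.03 -0.19  2.53 -0.22  0.36 -1.2 ] w 0.6463907697183997
angular total [ 0.    0.14 -0.01] slide total in current axes [ 0.63 -0.04  1.39] in target axes [ 0.61 -0.04  1.39]
```

```bash

python3 -m creep '[{"slide":[0.2,0,0.45],"angular":[0,0.1,0]},{"slide":[0.2,0,0.45],"angular":[0,0,0]},{"slide":[0.2,0,0.45],"angular":[0,0,0]}]'
python3 - <<'E'
from h import *
Rt=push_rot(np.radians(26),1); z=Rt.as_matrix()[:,2]
tip=dock(-.218,-.026,.016); tcp=tip-.168*z; print('tcp',tcp)
plan(tcp,Rt); snap('scene','s2')
p=cv2.imread('pics/s2.png'); cv2.imwrite('pics/s2c.png',cv2.resize(p[90:290,220:420],(600,600)))
E
```

```text
time: 8.65
tool_pos: [0.3864, 0.0006, 0.1671]
tcp_rot: [0.271, 2.677, -0.063]
wrist_force: [-0.1, 0.2, 0.4]
width: 0.647
tcp [ 3.87024968e-01 -3.33111410e-04  1.66997400e-01]
pos [0.3864 0.0006 0.1671] F [-0.1  0.2  0.4] t 8.65 q [-0.03 -0.09  2.55 -0.31  0.25 -1.12] w 0.6470075061329431
angular total [-0.01 -0.01 -0.01] slide total in current axes [-0.03 -0.03  0.02] in target axes [-0.03 -0.03  0.02]
```

View pics/s2c.png

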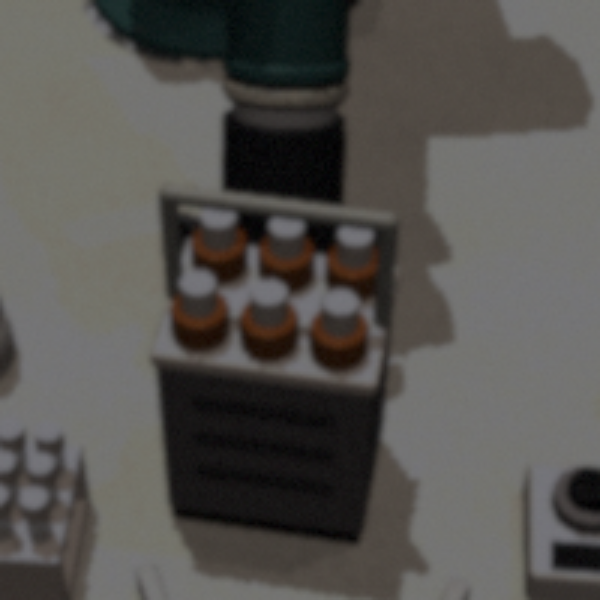

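```bash

python3 -m creep '[{"slide":[-0.15,0,0.07],"angular":[0,0,0]},{"slide":[-0.15,0,0.07],"angular":[0,0,0]},{"slide":[-0.15,0,0.07],"angular":[0,0,0]}]'
python3 -m creep '[{"slide":[-0.15,0,0.07],"angular":[0,0,0]},{"slide":[-0.15,0,0.07],"angular":[0,0,0]},{"slide":[-0.15,0,0.07],"angular":[0,0,0]}]'
cat >> h.py <<'E'
def crate(f):
    p,d=snap('top',f); m=imaging.camera_model('top'); F=240/np.tan(np.radians(m['fovy'])/2)
    v,u=np.mgrid[0:480,0:640]; z=d
    c=np.stack([(u-m['cx'])/F*z,(v-m['cy'])/F*z,z,np.ones_like(z)],-1)[d>0]
    P=(c@np.linalg.inv(m['camera_from_world']).T)[:,:3]
    L=np.stack([(P[:,:2]-HOME)@E_,(P[:,:2]-HOME)@N_],1)
    k=(P[:,2]>.2215)&(P[:,2]<.232)&(abs(L[:,1])<.12)&(L[:,0]>-.2)&(L[:,0]<.1)
    q=(L[k]*1000).astype(np.float32)
    vx,vy,x0,y0=cv2.fitLine(q,cv2.DIST_HUBER,0,.01,.01).ravel()
    r=cv2.minAreaRect(q); a=np.degrees(np.arctan2(-vx,vy)) ; a=(a+90)%180-90
    print('handle n',k.sum(),'centre(dock mm)',np.round(r[0],1),'dims',np.round(r[1],1),'yaw deg',round(float(a),2),'ztop',P[k][:,2].mean().round(4))
    s=bot.read_state(); T=R.from_rotvec(s['tcp_rot']).as_matrix(); t=s['tool_pos']+.168*T[:,2]
    print('tip dock',np.round([(t[:2]-HOME)@E_*1000,(t[:2]-HOME)@N_*1000,t[2]*1000],1),'F dock',np.round([s['wrist_force'][:2]@E_,s['wrist_force'][:2]@N_,s['wrist_force'][2]],1),'tau',np.degrees(np.arccos(-T[2,2])).round(1),'psi',np.degrees(np.arctan2(T[1,2],T[0,2])).round(1),'q',np.round(s['q'],2),'t',s['time'])
E
python3 -c "
from h import *
crate('t1')"
```

```text
time: 8.95
tool_pos: [0.399, -0.0018, 0.1686]
tcp_rot: [0.271, 2.675, -0.063]
wrist_force: [-5.8, 0.1, 2.5]
width: 0.646
time: 9.2
tool_pos: [0.4088, -0.0045, 0.1673]
tcp_rot: [0.273, 2.68, -0.064]
wrist_force: [-8.5, -0.4, 2.2]
width: 0.656
handle n 669 centre(dock mm) [-141.7  -19. ] dims [125.3  10.4] yaw deg -2.73 ztop 0.2272
tip dock [-195.2  -25.9   16.5] F dock [-2.6 -2.  -1.4] tau 25.8 psi -11.7 q [-0.04 -0.05  2.5  -0.29  0.25 -1.15] t 9.25
```

```bash

python3 -m creep '[{"slide":[0.02,0.02,0.06],"angular":[0,-0.3,0]},{"slide":[0.02,0.02,0.06],"angular":[0,-0.3,0]},{"slide":[0.02,0.02,0.06],"angular":[0,-0.3,0]},{"slide":[0.02,0.02,0.06],"angular":[0,-0.3,0]},{"slide":[0.02,0.02,0.06],"angular":[0,-0.3,0]}]'
python3 -c "
from h import *
crate('t2')"
```

```text
time: 9.67
tool_pos: [0.4106, -0.0023, 0.1593]
tcp_rot: [0.262, 2.574, -0.077]
wrist_force: [-5.1, -1.0, -1.9]
width: 0.648
handle n 668 centre(dock mm) [-126.7  -16.3] dims [124.4  10.5] yaw deg -0.13 ztop 0.2271
tip dock [-179.2  -23.6   16.6] F dock [-2.7 -1.8 -0.5] tau 32.0 psi -11.8 q [-0.03 -0.03  2.54 -0.85  0.13 -0.58] t 9.7167
```

```bash

python3 -m creep '[{"slide":[-0.17,0.025,0.106],"angular":[0,0,0]},{"slide":[-0.17,0.025,0.106],"angular":[0,0,0]},{"slide":[-0.17,0.025,0.106],"angular":[0,0,0]},{"slide":[-0.17,0.025,0.106],"angular":[0,0,0]},{"slide":[-0.17,0.025,0.106],"angular":[0,0,0]}]'
python3 -c "
from h import *
crate('t3')"
```

```text
time: 10.13
tool_pos: [0.4365, -0.0042, 0.1596]
tcp_rot: [0.261, 2.574, -0.077]
wrist_force: [-5.0, 0.7, -2.5]
width: 0.65
handle n 657 centre(dock mm) [-101.   -13.1] dims [125.   10.7] yaw deg 0.08 ztop 0.2271
tip dock [-152.2  -19.9   17.6] F dock [-3.7 -0.6 -1.4] tau 32.0 psi -11.7 q [-0.03  0.02  2.48 -0.81  0.13 -0.61] t 10.1833
```

```bash

python3 -m creep '[{"slide":[-0.17,0.045,0.108],"angular":[0,0,0]},{"slide":[-0.17,0.045,0.108],"angular":[0,0,0]},{"slide":[-0.17,0.045,0.108],"angular":[0,0,0]},{"slide":[-0.17,0.045,0.108],"angular":[0,0,0]},{"slide":[-0.17,0.045,0.108],"angular":[0,0,0]}]'
python3 -c "
from h import *
crate('t4')"
```

```text
time: 10.6
tool_pos: [0.4624, -0.0038, 0.1596]
tcp_rot: [0.261, 2.573, -0.077]
wrist_force: [-7.7, -0.5, 0.9]
width: 0.651
handle n 652 centre(dock mm) [-75.8  -7.9] dims [124.4  10.6] yaw deg -0.24 ztop 0.2271
tip dock [-126.9  -14.3   17.6] F dock [-3.2 -1.7 -0.6] tau 32.0 psi -11.7 q [-0.03  0.07  2.43 -0.81  0.13 -0.62] t 10.65
```

```bash

python3 -m creep '[{"slide":[-0.17,0.045,0.108],"angular":[0,0,0]},{"slide":[-0.17,0.045,0.108],"angular":[0,0,0]},{"slide":[-0.17,0.045,0.108],"angular":[0,0,0]},{"slide":[-0.17,0.045,0.108],"angular":[0,0,0]},{"slide":[-0.17,0.045,0.108],"angular":[0,0,0]}]'
python3 -c "
from h import *
crate('t5')"
python3 -m creep '[{"slide":[-0.17,0.02,0.108],"angular":[0,0,0]},{"slide":[-0.17,0.02,0.108],"angular":[0,0,0]},{"slide":[-0.17,0.02,0.108],"angular":[0,0,0]},{"slide":[-0.17,0.02,0.108],"angular":[0,0,0]},{"slide":[-0.17,0.02,0.108],"angular":[0,0,0]}]'
python3 -c "
from h import *
crate('t6')"
```

```text
time: 11.07
tool_pos: [0.4881, -0.0033, 0.1595]
tcp_rot: [0.261, 2.573, -0.077]
wrist_force: [-8.4, 0.5, 3.3]
width: 0.644
handle n 775 centre(dock mm) [-122.6   -2.3] dims [124.  154.8] yaw deg -0.53 ztop 0.227
tip dock [-101.8   -8.6   17.5] F dock [-3.4 -1.8 -2.3] tau 32.0 psi -11.6 q [-0.02  0.11  2.38 -0.78  0.13 -0.64] t 11.1167
time: 11.53
tool_pos: [0.5133, -0.0057, 0.1594]
tcp_rot: [0.26, 2.573, -0.076]
wrist_force: [-9.5, 1.5, 2.5]
width: 0.648
handle n 826 centre(dock mm) [-101.8  -11. ] dims [179.1 122.4] yaw deg -87.86 ztop 0.227
tip dock [-76.6  -6.   17.4] F dock [-4.3 -0.8 -2. ] tau 32.0 psi -11.6 q [-0.03  0.16  2.33 -0.73  0.14 -0.7 ] t 11.5833
```

```bash
sed -i 's/(L\[:,0\]>-.2)&/(L[:,0]>TX()+.03)\&/' h.py; cat >> h.py <<'E'
def TX():
    s=bot.read_state(); T=R.from_rotvec(s['tcp_rot']).as_matrix(); t=s['tool_pos']+.168*T[:,2]; return (t[:2]-HOME)@E_
E
python3 -m creep '[{"slide":[-0.13,0.015,0.083],"angular":[0,0,0]},{"slide":[-0.13,0.015,0.083],"angular":[0,0,0]},{"slide":[-0.13,0.015,0.083],"angular":[0,0,0]},{"slide":[-0.13,0.015,0.083],"angular":[0,0,0]}]'
python3 -c "
from h import *
crate('t7')"
```

```text
time: 11.92
tool_pos: [0.5287, -0.0073, 0.1593]
tcp_rot: [0.26, 2.573, -0.076]
wrist_force: [-9.8, 0.0, 3.7]
width: 0.65
handle n 641 centre(dock mm) [-10.2   1.5] dims [124.3  11. ] yaw deg -0.2 ztop 0.2271
tip dock [-61.5  -4.6  17.2] F dock [-4.3 -1.  -1.4] tau 32.0 psi -11.6 q [-0.03  0.18  2.3  -0.7   0.14 -0.73] t 11.9667
```

Now 10 mm to go, so I'll push slowly and watch for the force rise at the stop.

```bash

python3 -m creep '[{"slide":[-0.08,0,0.05],"angular":[0,0,0]},{"slide":[-0.08,0,0.05],"angular":[0,0,0]},{"slide":[-0.08,0,0.05],"angular":[0,0,0]}]'
python3 -m creep '[{"slide":[-0.06,0,0.037],"angular":[0,0,0]}]'
python3 -m creep '[{"slide":[-0.06,0,0.037],"angular":[0,0,0]}]'
python3 -c "
from h import *
crate('t8')"
```

```text
time: 12.22
tool_pos: [0.5356, -0.0086, 0.1594]
tcp_rot: [0.26, 2.573, -0.076]
wrist_force: [-8.8, 1.8, 3.2]
width: 0.647
time: 12.3
tool_pos: [0.5375, -0.0089, 0.1594]
tcp_rot: [0.26, 2.573, -0.076]
wrist_force: [-7.9, 1.5, 2.2]
width: 0.648
time: 12.38
tool_pos: [0.5388, -0.0093, 0.1592]
tcp_rot: [0.26, 2.574, -0.076]
wrist_force: [-18.5, 5.4, 9.1]
width: 0.647
handle n 639 centre(dock mm) [-0.5  2. ] dims [ 11.  124.8] yaw deg -0.0 ztop 0.227
tip dock [-52.5  -4.8  16.5] F dock [-10.5  -0.1   4.5] tau 31.9 psi -11.7 q [-0.03  0.2   2.28 -0.67  0.14 -0.77] t 12.4333
```

```bash

python3 -m creep '[{"slide":[-0.04,0,0.025],"angular":[0,0,0]},{"slide":[0,0,0],"angular":[0,0,0]},{"slide":[0,0,0],"angular":[0,0,0]},{"slide":[0,0,0],"angular":[0,0,0]}]'
python3 -m creep '[{"slide":[0.17,0,-0.106],"angular":[0,0,0]},{"slide":[0.4,0,-0.25],"angular":[0,0,0]},{"slide":[0.8,0,-0.5],"angular":[0,0,0]},{"slide":[0.8,0,-0.5],"angular":[0,0,0]}]'
python3 -c "
from h import *
crate('t9'); snap('scene','s9')
T=push_rot(0,1)
print('to above'); plan([.600,.152,.35],T)"
```

```text
time: 12.77
tool_pos: [0.5389, -0.0093, 0.1587]
tcp_rot: [0.26, 2.575, -0.077]
wrist_force: [-14.0, 2.4, 5.4]
width: 0.65
time: 13.1
tool_pos: [0.4803, 0.0035, 0.1616]
tcp_rot: [0.259, 2.566, -0.072]
wrist_force: [-0.4, 0.2, -0.3]
width: 0.652
handle n 641 centre(dock mm) [-0.3  1.9] dims [ 10.9 124.6] yaw deg 0.11 ztop 0.227
tip dock [-117.3   -4.5   16.8] F dock [-2.9 -1.1 -1.9] tau 32.0 psi -11.5 q [-0.01  0.09  2.41 -0.85  0.14 -0.56] t 13.15
to above
pos [0.4761 0.0037 0.1594] F [-0.7 -0.9 -0.6] t 13.2 q [-0.01  0.09  2.41 -0.84  0.14 -0.57] w 0.6500544777544642
angular total [-0.    8.    0.01] slide total in current axes [-7.16  6.8  -4.52] in target axes [-3.67  6.8  -7.62]
```

View pics/s9.png

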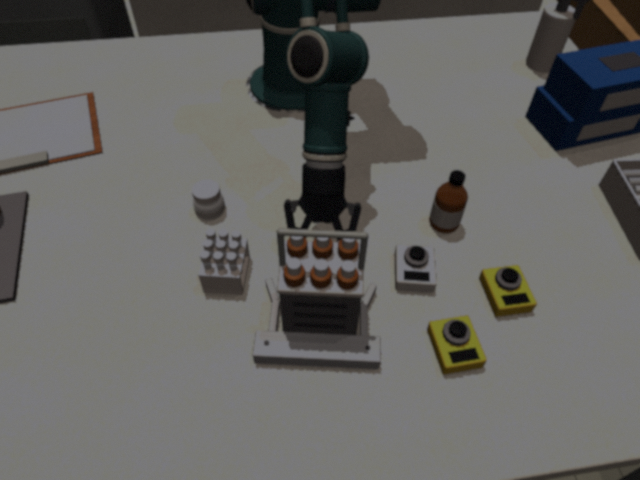

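View pics/t9.png

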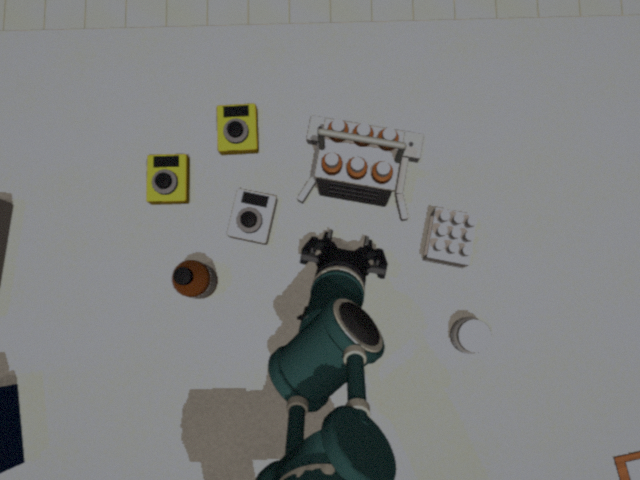

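```bash

python3 -m creep '[{"slide":[-0.53,0,-0.85],"angular":[0,0,0]},{"slide":[-0.53,0,-0.85],"angular":[0,0,0]},{"slide":[-0.53,0,-0.85],"angular":[0,0,0]},{"slide":[-0.53,0,-0.85],"angular":[0,0,0]},{"slide":[-0.53,0,-0.85],"angular":[0,0,0]}]' 1 40
python3 -m creep '[{"slide":[-0.53,0,-0.85],"angular":[0,0,0]},{"slide":[-0.53,0,-0.85],"angular":[0,0,0]},{"slide":[-0.53,0,-0.85],"angular":[0,0,0]},{"slide":[0,0,0],"angular":[0,1,0]},{"slide":[0,0,0],"angular":[0,1,0]}]'
python3 -m creep '[{"slide":[0,0,0],"angular":[0,1,0]},{"slide":[0,0,0],"angular":[0,1,0]},{"slide":[0,0,0],"angular":[0,1,0]},{"slide":[0,0,0],"angular":[0,1,0]},{"slide":[0,0,0],"angular":[0,1,0]}]'
python3 -c "
from h import *
T=push_rot(0,1)
plan([.600,.152,.26],T)"
```

```text
time: 13.62
tool_pos: [0.4799, 0.0032, 0.2803]
tcp_rot: [0.26, 2.566, -0.075]
wrist_force: [0.5, -0.6, 0.2]
width: 0.005
time: 14.03
tool_pos: [0.4801, 0.0035, 0.3575]
tcp_rot: [0.273, 2.701, -0.058]
wrist_force: [0.4, 0.3, -0.6]
width: 0.003
time: 14.45
tool_pos: [0.4798, 0.0034, 0.3544]
tcp_rot: [0.309, 3.053, -0.01]
wrist_force: [0.6, 0.1, -0.0]
width: -0.001
pos [0.4798 0.0034 0.3544] F [ 0.6  0.1 -0. ] t 14.45 q [-0.04 -0.1   2.09 -0.01  1.08 -1.4 ] w -0.0011229571818493014
angular total [ 0.01  1.06 -0.01] slide total in current axes [-3.23  6.78  4.03] in target axes [-3.53  6.78  3.78]
```

```bash

python3 -m creep '[{"slide":[0,0,0],"angular":[0,1,0]},{"slide":[0,0.9,0],"angular":[0,0,0]},{"slide":[0,0.9,0],"angular":[0,0,0]},{"slide":[0,0.9,0],"angular":[0,0,0]},{"slide":[0,0.9,0],"angular":[0,0,0]}]'
python3 -m creep '[{"slide":[-0.5,0.9,0],"angular":[0,0,0]},{"slide":[-0.6,0.9,0],"angular":[0,0,0]},{"slide":[-0.8,0.9,0],"angular":[0,0,0]},{"slide":[-0.8,0.48,0],"angular":[0,0,0]},{"slide":[-0.8,0,0],"angular":[0,0,0]}]'
python3 -c "
from h import *
T=push_rot(0,1)
plan([.600,.152,.24],T); p,d=snap('top','ta');q,e=snap('scene','sa'); 
cv2.imwrite('pics/tac.png',cv2.resize(p[140:290,160:360,::-1],(800,600))); cv2.imwrite('pics/sac.png',cv2.resize(q[180:330,340:540,::-1],(800,600)))"
```

```text
time: 14.87
tool_pos: [0.4981, 0.0926, 0.3538]
tcp_rot: [0.317, 3.119, 0.001]
wrist_force: [0.2, 0.5, 1.0]
width: -0.001
time: 15.28
tool_pos: [0.6007, 0.1546, 0.3538]
tcp_rot: [0.311, 3.12, 0.004]
wrist_force: [-0.6, -0.0, 0.0]
width: 0.002
pos [0.6007 0.1546 0.3538] F [-0.6 -0.   0. ] t 15.28 q [ 0.21  0.2   1.78  0.    1.16 -1.16] w 0.0023601815686831525
angular total [0.04 0.09 0.03] slide total in current axes [ 0.03 -0.12  4.55] in target axes [ 0.01 -0.11  4.55]
```

View pics/sac.png

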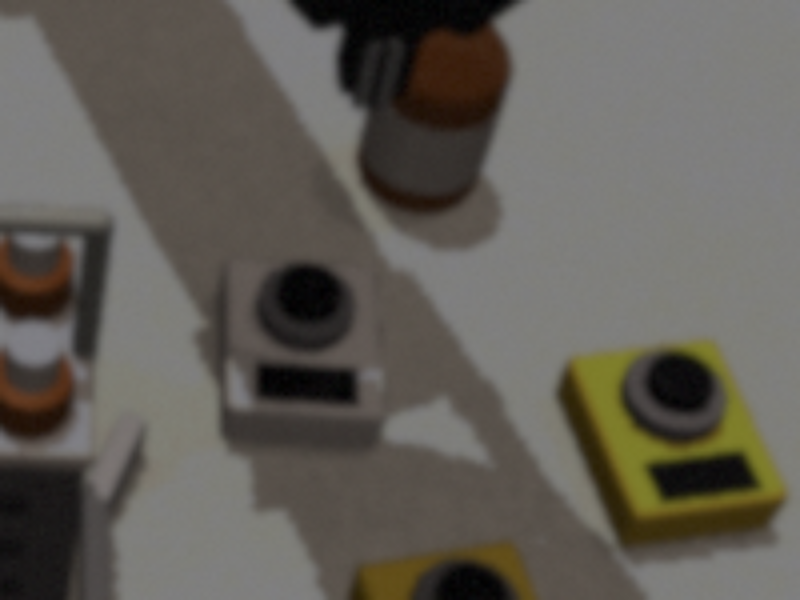

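```bash

python3 -m creep '[{"slide":[0.03,-0.1,1],"angular":[0,0,0]},{"slide":[0,0,1],"angular":[0,0,0]},{"slide":[0,0,1],"angular":[0,0,0]},{"slide":[0,0,1],"angular":[0,0,0]},{"slide":[0,0,0.6],"angular":[0,0,0]}]'
python3 -m creep '[{"slide":[0,0,0.1],"angular":[0,0,0]},{"slide":[0,0,0.1],"angular":[0,0,0]}]'
python3 -m creep '[{"slide":[0,0,0.08],"angular":[0,0,0]},{"slide":[0,0,0.08],"angular":[0,0,0]}]'
```

```text
time: 15.8
tool_pos: [0.5962, 0.1489, 0.2351]
tcp_rot: [0.318, 3.125, -0.002]
wrist_force: [0.2, 0.1, -0.2]
width: 0.001
time: 15.97
tool_pos: [0.5968, 0.149, 0.2319]
tcp_rot: [0.318, 3.124, -0.003]
wrist_force: [-0.3, -0.2, 0.5]
width: -0.002
time: 16.13
tool_pos: [0.598, 0.1492, 0.2299]
tcp_rot: [0.318, 3.12, -0.002]
wrist_force: [0.7, 0.1, 0.0]
width: 0.003
```

```bash

python3 -m creep '[{"slide":[-0.06,0.12,0],"angular":[0,0,0]},{"slide":[0,0,0.1],"angular":[0,0,0]},{"slide":[0,0,0.1],"angular":[0,0,0]}]'
python3 -m creep '[{"slide":[0,0,0.08],"angular":[0,0,0]},{"slide":[0,0,0],"angular":[0,0,0]}]'
```

```text
time: 16.38
tool_pos: [0.5998, 0.152, 0.2242]
tcp_rot: [0.318, 3.121, -0.002]
wrist_force: [1.1, 0.4, 1.9]
width: 0.002
time: 16.55
tool_pos: [0.5998, 0.1519, 0.2217]
tcp_rot: [0.318, 3.121, -0.002]
wrist_force: [2.5, 2.4, 3.5]
width: -0.006
```

```bash

python3 -m creep '[{"slide":[0,0,0.08],"angular":[0,0,0]},{"slide":[0,0,0],"angular":[0,0,0]}]'
python3 -m creep '[{"slide":[0,0,0.06],"angular":[0,0,0]},{"slide":[0,0,0],"angular":[0,0,0]}]'
python3 -m creep '[{"slide":[0,0,0.06],"angular":[0,0,0]},{"slide":[0,0,0],"angular":[0,0,0]}]'
```

```text
time: 16.72
tool_pos: [0.5997, 0.1519, 0.2197]
tcp_rot: [0.318, 3.121, -0.002]
wrist_force: [1.8, 1.3, 5.0]
width: -0.002
time: 16.88
tool_pos: [0.5998, 0.1519, 0.2194]
tcp_rot: [0.318, 3.122, -0.002]
wrist_force: [-0.7, 1.1, 11.7]
width: -0.0
time: 17.05
tool_pos: [0.5999, 0.1519, 0.2192]
tcp_rot: [0.318, 3.122, -0.002]
wrist_force: [-4.1, 1.0, 17.8]
width: -0.002
```

```bash

python3 -m creep '[{"slide":[0,0,0],"angular":[0,0,0]},{"slide":[0,0,-0.3],"angular":[0,0,0]},{"slide":[0,0,-1],"angular":[0,0,0]},{"slide":[0,0,-1],"angular":[0,0,0]},{"slide":[0,0,-1],"angular":[0,0,0]}]'
python3 -m creep '[{"slide":[0.5,0,-1],"angular":[0,0,0]},{"slide":[1,0,-1],"angular":[0,0,0]},{"slide":[1,0,0],"angular":[0,0,0]},{"slide":[1,0,0],"angular":[0,0,0]},{"slide":[0,0,0],"angular":[0,0,0]}]'
python3 -c "
from h import *
TX=lambda:-.13
import h; h.TX=TX
crate('tb'); p,d=snap('scene','sb')
P=[world('scene',d,u,v) for u in range(412,420,2) for v in range(249,256,2)]; print('button top',np.median(P,0))
t=np.load('pics/tb.npy')
for nm,u,v in [('rack',447,235),('flask',184,276),('pot',472,334)]: print(nm,np.round(world('top',t,u,v),4))
"
```

```text
time: 17.47
tool_pos: [0.5977, 0.1514, 0.2976]
tcp_rot: [-0.318, -3.123, 0.007]
wrist_force: [-0.0, 0.2, 0.7]
width: -0.004
time: 17.88
tool_pos: [0.5089, 0.1697, 0.3472]
tcp_rot: [-0.316, -3.122, 0.006]
wrist_force: [-1.0, -0.3, -0.7]
width: 0.0
handle n 637 centre(dock mm) [-0.6  1.8] dims [ 10.9 124.5] yaw deg -0.05 ztop 0.2271
tip dock [-204.6  164.4  179.2] F dock [0.4 0.5 0.4] tau 0.2 psi -116.7 q [ 0.28  0.05  1.96 -0.    1.14 -1.09] t 17.9333
button top [0.60067067 0.14844601 0.05194119]
rack [ 0.5645 -0.1766  0.0517]
flask [0.4738 0.1612 0.4257]
pot [ 0.4033 -0.2084  0.0551]
```

View pics/sb.png

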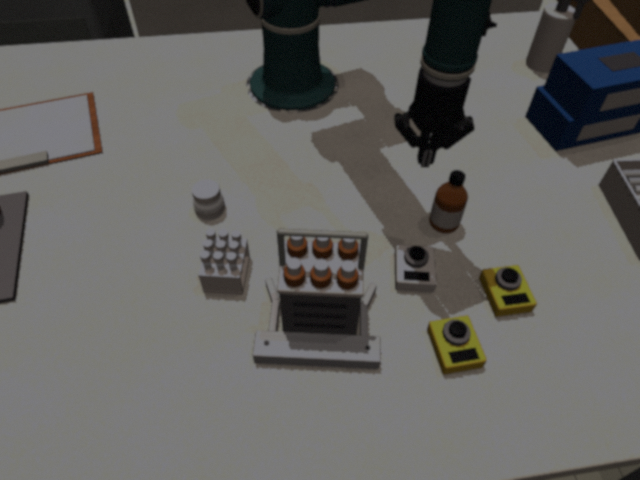

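The camera shows the crate home in the dock at about (322,300). The button at (417,256) is out again, the bottle, pot and rack are where they stood, and the arm is clear.

```bash
python3 -c "
from h import *
print(order.finish_job(), bot.read_state()['time'])"
```

```text
the job is handed in; nothing more can be done
the job is handed in; nothing more can be done
```

I slid the crate into the dock on its base with two tilted fingertips near bench level. I stopped when the push force rose from about 9 N to 18 N against the back stop, then pressed the white console's button and handed the job in at about 18 s. No verdict was reported.

- **Crate:** in the dock frame it stands at about x = -0.6 mm, y = +1.8 mm and yaw -0.05°. The calibration is good to about 2 mm. The handle stayed at its starting height, so the crate is upright.
- **Button:** I pressed it down to its hard stop. The spring read about 5 N just before the stop, and I pushed on to 18 N. Afterwards its top measured 52 mm, the same as before, so it has sprung back.
- **Rack and pot:** each measured within about 1 mm of its starting place in x and y.
- **Bottle:** the arm hid it from the overhead camera in the last check, so that position reading was no use. In the scene picture it stands upright where it was.
- **Arm:** it was clear of everything when I handed in.

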